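# Secure the parts case with its snap hook

## Task

Fold the case's steel hasp down flat over its staple, then pick up the snap hook by its loose sleeve grip and push it onto one leg of the staple until the leg has forced the sprung gate open and the gate has snapped shut behind it. Prove the catch with a gentle backward tug of several newtons held for a moment, then let go and leave the hook lying flat on the closed hasp, hung on the staple. Never load hook and staple with more than 20 N, and do not disturb the other things on the bench.

Things in the scene. Friction and masses are not known exactly. Their poses are not given: they have to be found in the camera images.
- case: Flat grey parts case, 260 (x) x 200 (y) x 60 mm high, fixed to the bench; origin at the centre of its underside, +x points away from the robot (the carrying handle is at -x), z up. Its flat lid top is 60 mm above the bench and carries the hasp and the staple.
- staple: Steel hoop standing on the lid, fixed: two upright legs of 8 mm round bar, 30 mm apart between centres along the case's y (gap 22 mm), crossbar on top, 40 mm high. Origin at its foot, midway between the legs, at lid height; axes as the case's. The hook goes on along the case's +x, square to the hoop, one jaw through the hoop, the other outside.
- leg_right (a point): On the axis of the staple's leg at the case's -y side, 18 mm above the lid. Either leg will do.
- leg_left (a point): On the axis of the staple's leg at the case's +y side, 18 mm above the lid.
- hasp (a joint): Angle of the hasp flap, a steel strap 26 mm wide, 3 mm thick, 108 mm long from its hinge, with a slot 13 mm wide for the staple and a solid end 29 mm long. 0 = flat on the lid, the staple standing through the slot, its top then 3 mm above the lid; starts raised 0.45 to 0.9 rad and stays where it is left (under 1 N at its end moves it).
- hasp_hinge (a point): On the hasp's hinge axis, which runs along the case's x: 55 mm to +y of the staple's middle, 1 mm above the lid. The strap reaches from here over the staple towards -y; to close it, push its end from the hinge's side towards -y and down.
- hasp_end (a point): On the hasp flap's upper face, in the middle of its solid end, 100 mm from the hinge axis.
- snap: Steel snap hook, 146 mm long, about 130 g, lying flat on the bench: a level U of 9 mm round bar, its axis 5 mm above the underside, on a straight shank along x (from x = -63) with a black sleeve grip around it. Origin on the underside, on the centre line, 72 mm behind the mouth; +x points along it to the mouth, z up. Grasp the sleeve across y, at about x = -14.
- grip (a point): Fixed point of the hook at x = -14, z = 13 mm, always inside the sleeve. The sleeve is a block 56 (x) x 16 (y) x 26 mm high that slides on the shank with 3 N of friction, 28 mm from stop to stop; where it stands is not measured, but it always covers x = -28 to 0. A push on the sleeve first takes up its unknown free travel (0 to 28 mm); a pull back after it, all 28 mm.
- bottom (a point): Inside bottom of the snap hook's U, at x = 40.5, y = 0 on the hook. The jaws run along x at y = +15.5 and -15.5 (22 mm free between), to x = 77 (-y jaw, with the gate's pivot) and x = 83 (+y jaw, the nose). A leg of the staple inside has its centre between x = 44.5 (on the bottom) and x = 64.5 (on the shut gate).
- mouth (a point): Middle of the snap hook's mouth, on the shut gate's axis: x = 72, y = 0, z = 5 mm on the hook. A leg gets past the gate only when it is pushed to within about 5 mm of the bottom, easiest with the leg at y = 0 to +4 mm.
- gate (a joint): Angle of the hook's gate, a 7 mm bar across the mouth, 25 mm long, pivoted on the -y jaw at x = 72, y = -15.5: 0 = shut (a stop keeps it from opening outwards), 1.35 rad = swung inwards along that jaw. A spring shuts it; a leg pressing it from outside feels about 3 to 7 N, at last mostly sideways. Bottoming in the U is hard: the force then climbs fast.
- board: Black circuit board, 62 x 62 mm, loose bystander; origin at the centre of its underside. It may lie in either of two places with the snap hook in the other.
- screwdriver: Screwdriver, 160 mm, loose bystander, lying; origin under its middle.
- brush: Brush, 170 mm, loose bystander, lying; origin under its middle.
- tweezers: Steel tweezers, 120 mm, loose bystander, lying; origin under their middle.
- spool: Spool, 56 mm across, 42 mm high, standing bystander; origin at the centre of its underside.
- flux_jar: Small jar, 44 mm across, 50 mm high, standing bystander; origin at the centre of its underside.
Things that resemble listed ones, but are neither listed nor needed, are in the scene too. What is shaped like the snap but blue, purple or red is not meant.

How it is judged:
By the outcome, as a careful person would: the job done as asked, in the order asked, and still so for the second after the job is handed in, with the robot touching nothing.
It also fails if it takes over 58 s, if anything falls off the work surface, if the arm or the gripper's body presses on something with over 40 N, if the wrist force passes 120 N, or if a joint passes its speed limit or range.

## Robot

A 6-joint arm with a two-finger parallel gripper is mounted at the origin on the work surface. World frame = base frame: x ahead of the robot, y to its left, z up, the work surface at z = 0. Lengths are in m, angles in rad, forces in N, time in s.
With the tool pointing down it reaches from about 0.35 to 0.85 m from the base axis. Payload 8.1 kg.
Tool frame: the origin (TCP) lies between the finger pads; the fingertips stand tips_ahead ahead of it and the grasp point (between the pads) lies 8 mm behind it (tips_ahead is the distance from the TCP to the fingertips, in m); z points along the fingers, x is the direction in which the jaws open and shut, and the axes are right-handed (so a half turn about z gives the same grasp; the last joint's range is limited). The gripper opens to 93 mm and grips with 3 to 60 N. Pads are 15 mm wide; open, the fingers measure 128 mm over their backs; the gripper's body (75 mm by 188 mm) begins 65 mm behind the grasp point.
Start: joints at [-1.275, 0.13, 1.488, -0, 1.523, -0.085], TCP at [0.223, -0.557, 0.23] pointing down, gripper open.
Joint ranges: [-2.96, 2.96], [-0.89, 2.26], [0.02, 2.5], [-1.34, 4.48], [0, 2.73], [-2.66, 2.66]. Speed limits (rad/s): [2.39, 2.39, 2.79, 3.14, 3.14, 3.14].

## Interface

Orientations are given as a rotation vector (axis times angle).
In Python, from plant import * gives the robot as it stands.
- The arm moves only by the tool play_rows, never from a script. Its argument "increments" is a list that holds one entry, the list of rows, each a list of 4 numbers: the shift along the tool's x, y, z in cm, then the turn about the tool's z in rad. A call has 1 to 5 rows; each row is the pose to reach, as a shift and turn from the pose measured when the call began, along the tool's axes at that moment; what a row does not reach only later rows make up. A row lasts 1/10 s, in which the tool goes at most 50 mm and 8.59 degrees, less where a joint would pass 70% of its speed; a pose out of reach is approached as far as the arm can. A call with a gripper value outside its range is refused whole. "jaw" is the finger opening in cm, from 0 to 9.3, set as the call begins (left out, the last holds). The fingers move at their own pace and stop on an object; "squeeze" is the grip in N (left out, the last holds). Time passes only in rows, so rows that repeat a pose let the fingers close. It gives the time, the measured TCP pose, the force and the opening at its end, in the units of the state.
- read_state(): the state, without advancing time (a new reading comes with each control period).
- read_camera(name): name is "scene" or "top" or "wrist"; returns (picture, depth): 384x512x3 uint8, blue, green, red; 384x512 float32, m along the optical axis (not along the pixel's ray), 0 where there is no reading.
- camera_params(name): a dict with "K" (3x3 intrinsics, pixels), "eye" and "orientation" of the camera in the world. Camera axes: x right, y up, looking along -z (the intrinsics and any distortion apply to the point x, -y, -z); pixel columns grow to the right and rows downward; lengths in m; the calibration is good to about 2 mm. A picture is of the moment at which its call begins: read the wrist's pose just before it. camera_params takes no time and is no camera call; for the wrist camera it gives the pose at the moment of the call.
- close_job(): hands the job in, once; it reports no verdict.
The state is a dict: "t": time; "q": joint angles; "dq": joint speeds; "joint_torque": joint torques, N m; "tool_pos": TCP position; "orientation": TCP orientation; "force": force on the tool from outside, world axes, zero at the start; "wrist_torque": the same for the moment, N m; "opening": finger opening in m.
Only numpy, scipy, OpenCV 4.12 (cv2) and the standard library are available. Lean on these libraries where they do the work, as an engineer would, in place of code of your own. Each camera call takes 0.05 s, during which the arm holds its last target.

## Working session

There is one attempt and no reset: what is moved stays moved. The work goes in short steps, Python scripts to look and compute and a tool call to move; the robot and the scene stay as the last step left them, time stands still between calls to the robot, and variables do not carry over. Pictures are saved under pics/ and viewed, and the job is handed in when it is done.

Besides the shell and the picture viewer there is one more tool, called after ">>>" as name(argument=value, ...), one argument or row to a line, values as JSON. play_rows: Moves the arm, as the interface text tells. Its arguments: {"type":"object","properties":{"increments":{"type":"array"},"jaw":{"type":"number"},"squeeze":{"type":"number"}},"required":["increments"]}

```bash
ls; mkdir -p pics; python3 - <<'E'
from plant import *
import cv2,json
s=read_state();print(s)
for n in ["scene","top","wrist"]:
    p=camera_params(n);print(n,p)
    im,d=read_camera(n)
    cv2.imwrite(f"pics/{n}0.png",im)
    import numpy as np
    np.savez(f"pics/{n}0.npz",im=im,d=d,K=p["K"],eye=p["eye"],o=p["orientation"])
E
```

```text
pics
{'t': 0.0, 'q': array([-1.27542036e+00,  1.31135076e-01,  1.48926609e+00, -4.21906228e-06,
        1.52301055e+00, -8.53900351e-02]), 'dq': array([ 0.00092215, -0.00255713, -0.00039877,  0.00046522,  0.00030376,
       -0.00170749]), 'joint_torque': array([-2.43872215e-03, -5.59847403e+01, -4.91764855e+01,  7.65459356e-02,
        3.51706438e-02, -1.22479387e-04]), 'tool_pos': array([ 0.22284378, -0.55649202,  0.22861027]), 'orientation': array([-2.60073307e+00,  1.76028931e+00,  2.22444692e-03]), 'force': array([-0.38208784, -0.16914375, -0.03935337]), 'wrist_torque': array([ 0.0246246 ,  0.01107195, -0.01032998]), 'opening': 0.09305148906562982}
scene {'K': array([[368.26243307,   0.        , 255.58508795],
       [  0.        , 368.26243307, 192.20544681],
       [  0.        ,   0.        ,   1.        ]]), 'eye': array([0.94000473, 0.4221778 , 0.86503274]), 'orientation': array([0.32204931, 0.77386378, 2.30108511])}
top {'K': array([[371.21201893,   0.        , 252.09893593],
       [  0.        , 371.21201893, 191.28921748],
       [  0.        ,   0.        ,   1.        ]]), 'eye': array([ 0.37609018, -0.01300907,  1.16542023]), 'orientation': array([ 0.09178564, -0.093346  , -1.56643145])}
wrist {'K': array([[289.40740849,   0.        , 258.46520395],
       [  0.        , 289.40740849, 189.21363307],
       [  0.        ,   0.        ,   1.        ]]), 'eye': array([ 0.30051587, -0.52664606,  0.38469636]), 'orientation': array([-0.26530276,  0.18073216, -1.1810693 ])}
```

View pics/top0.png

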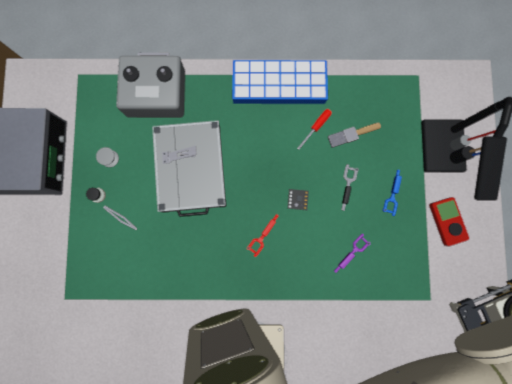

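View pics/scene0.png

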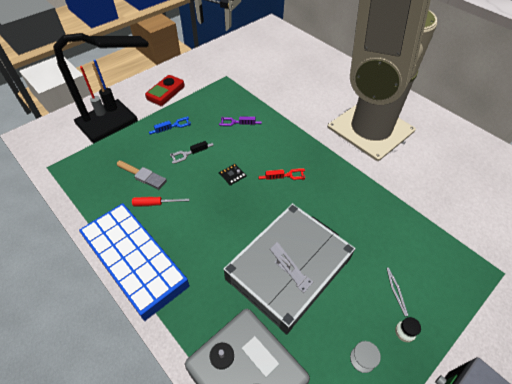

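View pics/wrist0.png

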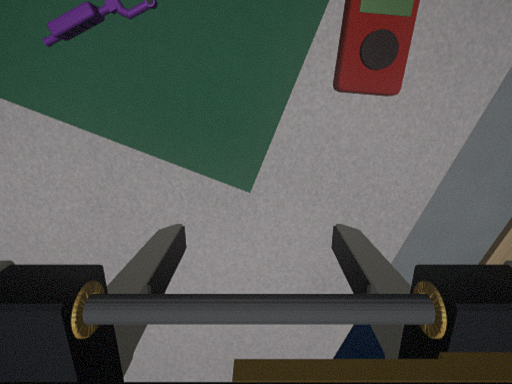

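```bash
cat > h.py <<'E'
import numpy as np, cv2
from scipy.spatial.transform import Rotation as R
def load(n):
    z=np.load(f"pics/{n}.npz");return z
def ray(z,u,v):
    K=z["K"];Rm=R.from_rotvec(z["o"]).as_matrix()
    p=np.array([(u-K[0,2])/K[0,0],-(v-K[1,2])/K[1,1],-1.0])
    return z["eye"],Rm@p
def onplane(z,u,v,h):
    e,r=ray(z,u,v);return e+r*(h-e[2])/r[2]
def proj(z,P):
    Rm=R.from_rotvec(z["o"]).as_matrix();p=Rm.T@(np.asarray(P)-z["eye"])
    K=z["K"];return np.array([K[0,2]+K[0,0]*p[0]/-p[2],K[1,2]-K[1,1]*p[1]/-p[2]])
def cast(z,u,v):
    e,r=ray(z,u,v);d=z["d"][int(round(v)),int(round(u))];return e+r*d
def tri(z1,p1,z2,p2):
    e1,r1=ray(z1,*p1);e2,r2=ray(z2,*p2)
    A=np.stack([r1,-r2],1);s=np.linalg.lstsq(A,e2-e1,rcond=None)[0]
    a=e1+r1*s[0];b=e2+r2*s[1];return (a+b)/2,np.linalg.norm(a-b)
def crop(n,u0,v0,u1,v1,k,out):
    z=load(n);im=z["im"][v0:v1,u0:u1];im=cv2.resize(im,None,fx=k,fy=k,interpolation=cv2.INTER_CUBIC);cv2.imwrite(out,im)
def snapcam(name,out):
    from plant import read_camera,camera_params
    p=camera_params(name);im,d=read_camera(name)
    np.savez(f"pics/{out}.npz",im=im,d=d,K=p["K"],eye=p["eye"],o=p["orientation"]);cv2.imwrite(f"pics/{out}.png",im)
E
python3 - <<'E'
from h import *
crop("top0",140,110,240,220,6,"pics/a1.png")
crop("top0",320,150,380,220,8,"pics/a2.png")
crop("scene0",215,195,365,335,5,"pics/a3.png")
z=load("top0")
for u,v in [(190,200),(210,150),(298,220),(348,203),(350,175)]:print(u,v,cast(z,u,v))
E
```

```text
190 200 [0.4804725  0.17185023 0.05877796]
210 150 [0.63286623 0.11415452 0.06079659]
298 220 [ 0.42387566 -0.15792075  0.00091268]
348 203 [ 0.47547033 -0.3094918   0.02593544]
350 175 [ 0.5676068  -0.32601298 -0.00338174]
```

View pics/a1.png

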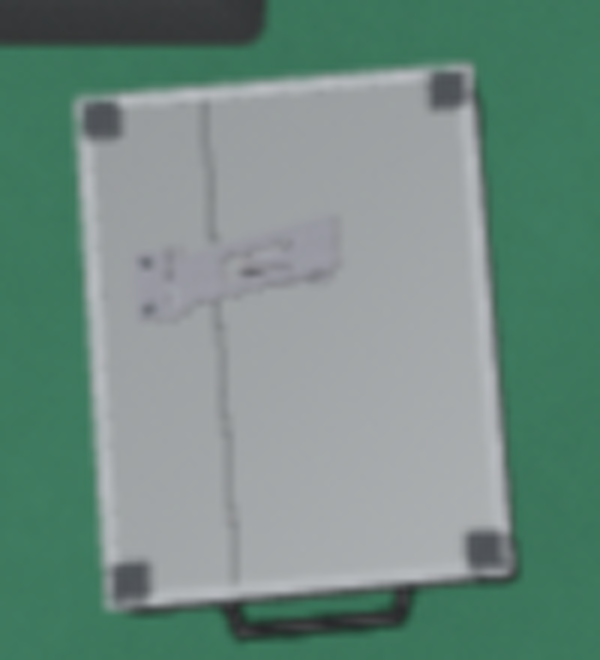

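View pics/a2.png

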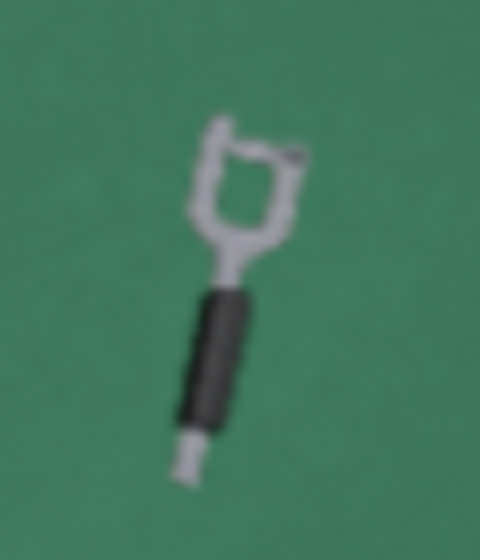

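View pics/a3.png

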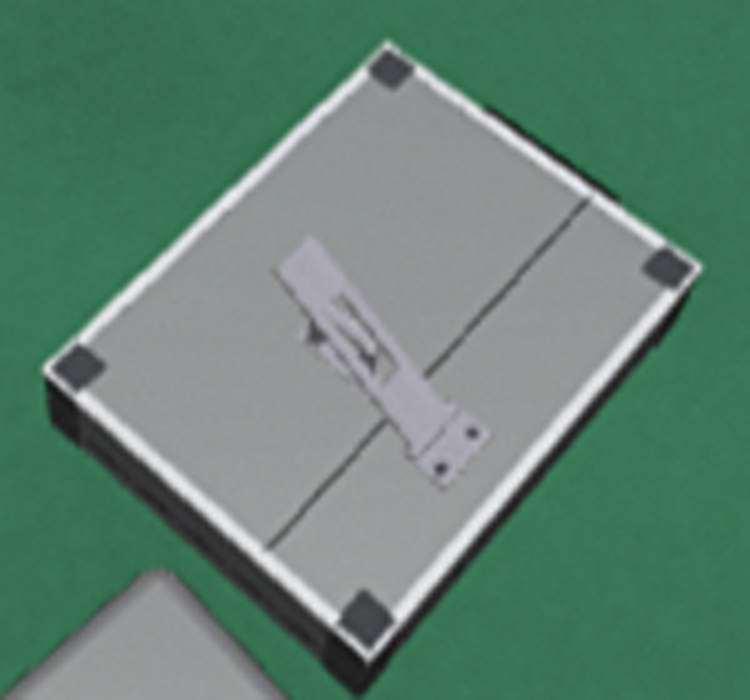

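```bash
python3 - <<'E'
from h import *
import plant
print([n for n in dir(plant) if not n.startswith("__")])
try: print(plant.tips_ahead)
except Exception as e: print(e)
s=plant.read_state()
T=R.from_rotvec(s["orientation"]);print(T.as_matrix().round(3))
w=load("wrist0");C=R.from_rotvec(w["o"])
print("cam in tool",T.inv().apply(w["eye"]-s["tool_pos"]),(T.inv()*C).as_matrix().round(3))
z=load("top0")
c=[onplane(z,140+u/6,110+v/6,.06) for u,v in [(75,98),(470,66),(515,575),(108,608)]]
c=np.array(c);print(c.round(4));print(np.linalg.norm(np.diff(c,axis=0,append=c[:1]),axis=1))
for k,(a,b) in dict(l=(0,3),r=(1,2)).items():
    d=c[a]-c[b];print(k,np.degrees(np.arctan2(d[1],d[0])))
s0=load("scene0")
c2=np.array([onplane(s0,215+u/5,195+v/5,.06) for u,v in [(370,663),(42,370),(388,40),(703,267)]]);print(c2.round(4))
for n,u,v,h in [("nose",220,120,.005),("pivot",295,157,.005),("bot",240,235,.005),("slf",228,290,.026),("slr",203,430,.026),("tail",185,482,.005)]:
    print(n,onplane(z,320+u/8,150+v/8,h).round(4))
for n,u,v in [("plateL",145,285),("hinge",165,280),("haspend",337,245),("haspmid",313,255)]:
    print(n,onplane(z,140+u/6,110+v/6,.061).round(4), cast(z,140+u/6,110+v/6).round(4))
E
```

```text
['IKError', 'camera_params', 'close_job', 'read_camera', 'read_state', 'tips_ahead']
0.011
[[ 0.372 -0.928 -0.   ]
 [-0.928 -0.372  0.001]
 [-0.001 -0.    -1.   ]]
cam in tool [ 0.00081337 -0.08324021 -0.15584426] [[ 1.     0.001 -0.   ]
 [ 0.001 -0.955 -0.298]
 [-0.001  0.298 -0.955]]
[[0.7065 0.2914 0.06  ]
 [0.7239 0.0901 0.06  ]
 [0.4631 0.0643 0.06  ]
 [0.4462 0.2662 0.06  ]]
[0.20203545 0.26201661 0.20257571 0.26151366]
l 5.528955327170879
r 5.645817817743934
[[0.7069 0.2934 0.06  ]
 [0.725  0.093  0.06  ]
 [0.463  0.0675 0.06  ]
 [0.4459 0.2686 0.06  ]]
nose [ 0.5984 -0.3168  0.005 ]
pivot [ 0.5835 -0.3461  0.005 ]
bot [ 0.5522 -0.3234  0.005 ]
slf [ 0.5275 -0.3125  0.026 ]
slr [ 0.4731 -0.3013  0.026 ]
tail [ 0.4545 -0.299   0.005 ]
plateL [0.6093 0.2525 0.061 ] [0.6097 0.253  0.0592]
hinge [0.6119 0.2425 0.061 ] [0.6107 0.2412 0.0666]
haspend [0.6301 0.1561 0.061 ] [0.6166 0.1471 0.1196]
haspmid [0.6249 0.1681 0.061 ] [0.6133 0.1596 0.1128]
```

```bash
cat > go.py <<'E'
import sys
from h import *
from plant import read_state
def go(x,y,z,adeg):
    s=read_state();T=R.from_rotvec(s["orientation"]);m=T.as_matrix()
    d=m.T@(np.array([x,y,z])-s["tool_pos"])*100
    a=np.degrees(np.arctan2(m[1,0],m[0,0]))
    t=-np.radians((adeg-a+180)%360-180)
    print("t",round(s["t"],2),"pos",s["tool_pos"].round(4),"a",round(a,2),"tilt",m[:,2].round(4),"F",s["force"].round(2),"open",round(s["opening"],4),"->",d.round(2),round(t,3))
if __name__=="__main__": go(*map(float,sys.argv[1:5]))
E
python3 go.py .619 .159 .22 5.6
```

```text
t 0.15 pos [ 0.2229 -0.5566  0.2288] a -68.18 tilt [-4.0e-04  1.4e-03 -1.0e+00] F [-0.01 -0.46 -0.11] open 0.0928 -> [-51.71 -63.37   0.97] -1.288
```

>>> play_rows(
  increments=[
    [[-51.7,-63.4,1.0,-1.288],[-51.7,-63.4,1.0,-1.288],[-51.7,-63.4,1.0,-1.288],[-51.7,-63.4,1.0,-1.288],[-51.7,-63.4,1.0,-1.288]],
  ],
  jaw=0,
)

```text
t: 0.65
tool_pos: [0.3445, -0.3364, 0.2263]
orientation: [-3.067, 0.677, 0.0]
force: [0.6, -0.1, 0.4]
opening: 0.0572
```

```bash
python3 go.py .619 .159 .22 5.6
```

```text
t 0.65 pos [ 0.3445 -0.3364  0.2263] a -24.88 tilt [-0.      0.0011 -1.    ] F [ 0.58 -0.07  0.44] open 0.0572 -> [  4.06 -56.49   0.68] -0.532
```

>>> play_rows(
  increments=[
    [[4.1,-56.5,0.7,-0.532],[4.1,-56.5,0.7,-0.532],[4.1,-56.5,0.7,-0.532],[4.1,-56.5,0.7,-0.532],[4.1,-56.5,0.7,-0.532]],
  ],
)

```text
t: 1.15
tool_pos: [0.4657, -0.1176, 0.2236]
orientation: [-3.137, -0.158, -0.0]
force: [1.0, -0.3, 0.7]
opening: 0.0177
```

```bash
python3 go.py .619 .159 .22 5.6
```

```text
t 1.15 pos [ 0.4657 -0.1176  0.2236] a 5.78 tilt [ 2.e-04  9.e-04 -1.e+00] F [ 0.96 -0.26  0.69] open 0.0177 -> [ 18.04 -25.97   0.39] 0.003
```

>>> play_rows(
  increments=[
    [[18.0,-26.0,0.4,0.003],[18.0,-26.0,0.4,0.003],[18.0,-26.0,0.4,0.003],[18.0,-26.0,0.4,0.003],[18.0,-26.0,0.4,0.003]],
  ],
)

```text
t: 1.65
tool_pos: [0.5862, 0.1015, 0.2204]
orientation: [-3.137, -0.154, -0.0]
force: [1.0, -0.8, 0.8]
opening: 0.0004
```

```bash
python3 go.py .619 .159 .22 5.6
```

```text
t 1.65 pos [0.5862 0.1015 0.2204] a 5.62 tilt [ 0.e+00  8.e-04 -1.e+00] F [ 0.96 -0.84  0.82] open 0.0004 -> [ 3.83 -5.4   0.04] 0.0
```

>>> play_rows(
  increments=[
    [[3.83,-5.4,0.0,0.0],[3.83,-5.4,0.0,0.0],[3.83,-5.4,0.0,0.0],[3.83,-5.4,0.0,0.0]],
  ],
)

```text
t: 2.05
tool_pos: [0.6186, 0.159, 0.2197]
orientation: [-3.138, -0.155, 0.002]
force: [-0.1, 0.3, -0.4]
opening: 0.0004
```

```bash
python3 - <<'E'
from h import *
snapcam("wrist","w1")
E
python3 go.py .619 .159 .22 5.6
```

```text
t 2.1 pos [0.6186 0.1583 0.22  ] a 5.61 tilt [-9.e-04  2.e-04 -1.e+00] F [-0.31 -1.25 -0.19] open 0.0009 -> [ 0.05 -0.07 -0.  ] 0.0
```

View pics/w1.png

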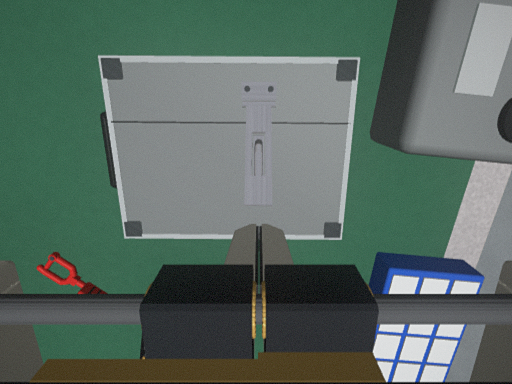

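```bash
python3 - <<'E'
from h import *
z=load("w1")
for u,v in [(259,89),(259,100),(259,106),(259,122),(250,150),(259,195),(259,203),(246,200),(271,200),(111,121),(347,124)]:print(u,v,cast(z,u,v).round(4),onplane(z,u,v,.061).round(4))
for u,v in [(100,57),(358,58),(124,238),(341,239)]: print(onplane(z,u,v,.06).round(4))
crop("w1",200,60,320,220,5,"pics/a4.png")
E
```

```text
259 89 [0.6099 0.2505 0.0638] [0.6099 0.2506 0.061 ]
259 100 [0.611  0.2398 0.0626] [0.611  0.2398 0.061 ]
259 106 [0.6116 0.234  0.066 ] [0.6116 0.2339 0.061 ]
259 122 [0.6131 0.2187 0.076 ] [0.6132 0.2176 0.061 ]
250 150 [0.6068 0.1924 0.0931] [0.6064 0.1869 0.061 ]
259 195 [0.6193 0.1557 0.1192] [0.6213 0.1363 0.061 ]
259 203 [0.62   0.149  0.1228] [0.6222 0.1265 0.061 ]
246 200 [0.6077 0.1508 0.1228] [0.607  0.1287 0.061 ]
271 200 [0.6309 0.1523 0.1204] [0.6356 0.1316 0.061 ]
111 121 [0.4575 0.2034 0.0626] [0.4567 0.2032 0.061 ]
347 124 [0.7062 0.2248 0.0624] [0.7066 0.2247 0.061 ]
[0.4486 0.2651 0.06  ]
[0.7056 0.2895 0.06  ]
[0.4645 0.0654 0.06  ]
[0.7254 0.0899 0.06  ]
```

View pics/a4.png

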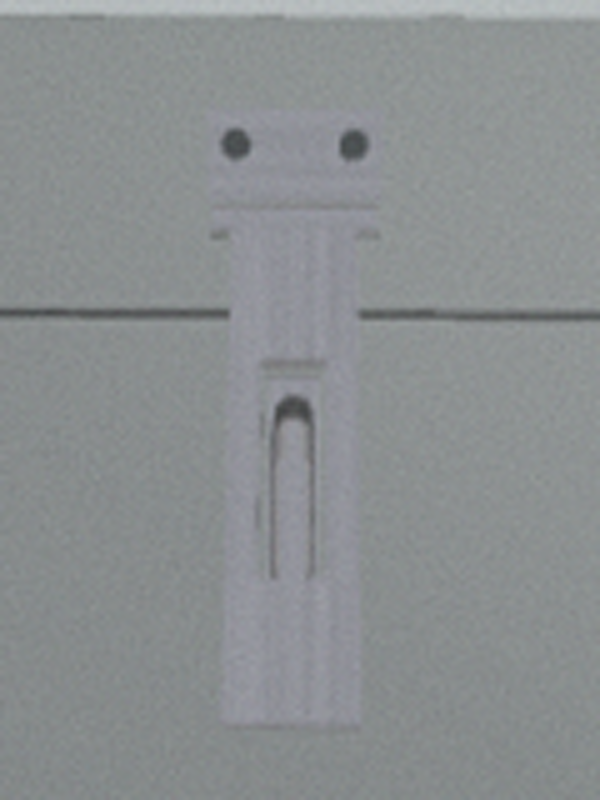

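>>> play_rows(
  increments=[
    [[0.05,0.3,4.5,0],[0.05,0.3,8.5,0],[0.05,0.5,10.0,0],[0.05,0.7,11.3,0],[0.05,0.9,12.3,0]],
  ],
)

```text
t: 2.6
tool_pos: [0.6205, 0.1486, 0.0976]
orientation: [-3.138, -0.152, -0.001]
force: [0.4, -0.2, -0.5]
opening: 0.0006
```

```bash
python3 go.py .6205 .1455 .074 5.6
```

```text
t 2.6 pos [0.6205 0.1486 0.0976] a 5.56 tilt [ 6.e-04  4.e-04 -1.e+00] F [ 0.36 -0.19 -0.48] open 0.0006 -> [-0.03  0.31  2.36] -0.001
```

>>> play_rows(
  increments=[
    [[0,0.2,0.8,0],[0,0.3,1.5,0],[0,0.3,2.0,0],[0,0.3,2.3,0],[0,0.3,2.4,0]],
  ],
)

```text
t: 3.1
tool_pos: [0.6211, 0.1458, 0.0743]
orientation: [-3.138, -0.153, -0.002]
force: [-3.6, -2.2, 5.9]
opening: 0.0002
```

```bash
python3 go.py .6205 .1455 .074 5.6
```

```text
t 3.1 pos [0.6211 0.1458 0.0743] a 5.58 tilt [ 1.1e-03  3.0e-04 -1.0e+00] F [-3.64 -2.24  5.87] open 0.0002 -> [-0.06  0.02  0.03] -0.0
```

>>> play_rows(
  increments=[
    [[0,0,-4,0],[0,0,-8,0],[0,0,-11,0],[0,0,-11,0],[0,0,-11,0]],
  ],
)

```text
t: 3.6
tool_pos: [0.6218, 0.1461, 0.1858]
orientation: [-3.137, -0.153, -0.006]
force: [-0.6, 0.3, -0.4]
opening: 0.0007
```

```bash
python3 - <<'E'
from h import *
snapcam("wrist","w2")
crop("w2",180,40,340,240,4,"pics/a5.png")
E
python3 go.py .53 .17 .19 -84.4
```

```text
t 3.65 pos [0.6208 0.1458 0.1839] a 5.59 tilt [ 9.e-04  3.e-04 -1.e+00] F [ 0.   -0.5  -0.75] open 0.0004 -> [-8.8  -3.29 -0.61] 1.571
```

View pics/a5.png

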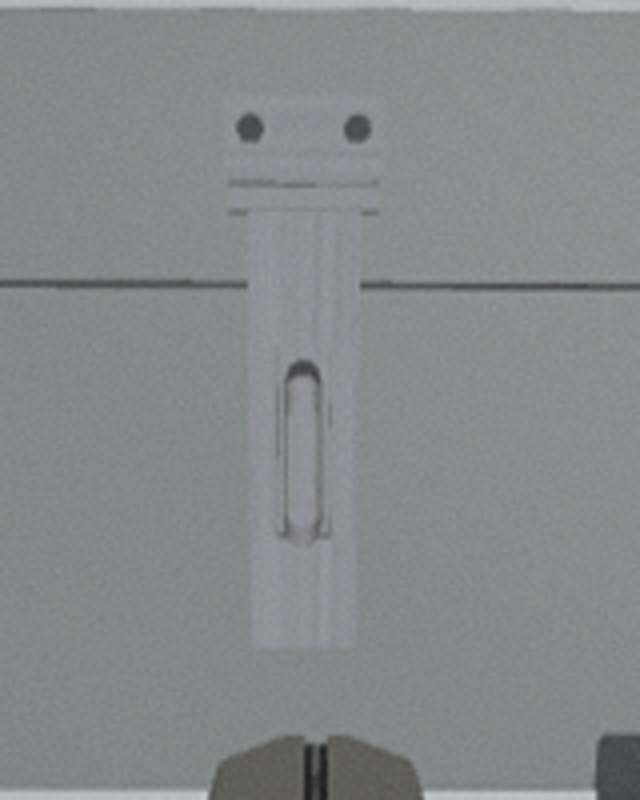

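```bash
python3 - <<'E'
from h import *
z=load("w2")
for u,v in [(255.75,131),(255.75,154),(255.75,176)]:print(cast(z,u,v).round(4),onplane(z,u,v,.1).round(4))
for u,v in [(255.5,76),(255,87),(255,92),(255,150-20),(256,202),(250,190),(262,190)]:print(cast(z,u,v).round(4),onplane(z,u,v,.063).round(4))
for x in range(230,282,2):print(x,z["d"][154,x].round(4),end=' ')
E
```

```text
[0.6145 0.2001 0.0747] [0.6144 0.2027 0.1   ]
[0.6162 0.1838 0.1005] [0.6162 0.1837 0.1   ]
[0.6181 0.1631 0.0941] [0.618  0.1646 0.1   ]
[0.6098 0.2473 0.0642] [0.6098 0.2474 0.063 ]
[0.6102 0.2379 0.0655] [0.6102 0.238  0.063 ]
[0.6106 0.2337 0.0642] [0.6106 0.2337 0.063 ]
[0.6138 0.1999 0.0645] [0.6138 0.1997 0.063 ]
[0.6216 0.1265 0.06  ] [0.6216 0.1276 0.063 ]
[0.6143 0.1403 0.0645] [0.6143 0.1398 0.063 ]
[0.6263 0.1414 0.0643] [0.6264 0.141  0.063 ]
230 0.2839 232 0.282 234 0.2827 236 0.283 238 0.2819 240 0.2831 242 0.2797 244 0.2786 246 0.2809 248 0.2799 250 0.2821 252 0.2447 254 0.2434 256 0.2435 258 0.2428 260 0.2809 262 0.2826 264 0.2803 266 0.2795 268 0.2796 270 0.2833 272 0.2832 274 0.285 276 0.2832 278 0.2834 280 0.2827
```

```bash
python3 go.py .49 -.308 .2 -104
```

```text
t 3.65 pos [0.6208 0.1458 0.1839] a 5.59 tilt [ 9.e-04  3.e-04 -1.e+00] F [ 0.   -0.5  -0.75] open 0.0004 -> [-17.43  43.9   -1.63] 1.913
```

>>> play_rows(
  increments=[
    [[-17.4,43.9,-1.6,1.913],[-17.4,43.9,-1.6,1.913],[-17.4,43.9,-1.6,1.913],[-17.4,43.9,-1.6,1.913],[-17.4,43.9,-1.6,1.913]],
  ],
  jaw=5,
)

```text
t: 4.15
tool_pos: [0.5499, -0.0956, 0.1904]
orientation: [-2.973, 1.016, 0.004]
force: [1.2, -1.1, -0.3]
opening: 0.0358
```

```bash
python3 go.py .49 -.308 .2 -104
```

```text
t 4.15 pos [ 0.5499 -0.0956  0.1904] a -37.72 tilt [-0.0021  0.0011 -1.    ] F [ 1.24 -1.13 -0.27] open 0.0358 -> [ 8.25 20.46 -0.98] 1.157
```

>>> play_rows(
  increments=[
    [[8.25,20.5,-1.0,1.157],[8.25,20.5,-1.0,1.157],[8.25,20.5,-1.0,1.157],[8.25,20.5,-1.0,1.157],[8.25,20.5,-1.0,1.157]],
  ],
)

```text
t: 4.65
tool_pos: [0.4872, -0.3114, 0.1982]
orientation: [2.39, -2.037, -0.006]
force: [-0.1, 0.4, -0.0]
opening: 0.0497
```

```bash
python3 go.py .49 -.308 .2 -104
```

```text
t 4.65 pos [ 0.4872 -0.3114  0.1982] a -80.89 tilt [-0.004   0.0013 -1.    ] F [-0.14  0.4  -0.02] open 0.0497 -> [-0.29 -0.33 -0.18] 0.403
```

>>> play_rows(
  increments=[
    [[-0.3,-0.3,-0.2,0.403],[-0.3,-0.3,-0.2,0.403],[-0.3,-0.3,-0.2,0.403],[-0.3,-0.3,-0.2,0.403]],
  ],
)

```text
t: 5.05
tool_pos: [0.4888, -0.3074, 0.1981]
orientation: [1.93, -2.475, -0.011]
force: [-0.7, 0.2, -0.5]
opening: 0.0501
```

```bash
python3 - <<'E'
from h import *
snapcam("wrist","w3")
crop("w3",160,0,360,200,3,"pics/a6.png")
E
python3 go.py .49 -.308 .2 -104
```

```text
t 5.1 pos [ 0.4889 -0.3074  0.1983] a -103.84 tilt [-0.0064  0.0031 -1.    ] F [0.75 0.38 0.77] open 0.0501 -> [ 0.03 -0.12 -0.17] 0.003
```

View pics/w3.png

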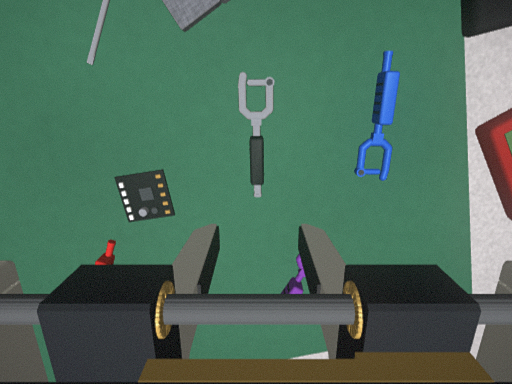

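View pics/a6.png

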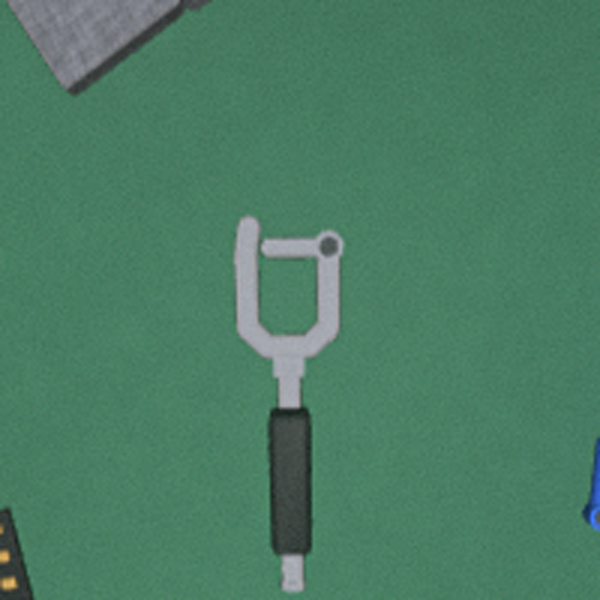

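```bash
python3 - <<'E'
from h import *
z=load("w3")
P={}
for n,u,v,h in [("pivot",328,245,.008),("nosetip",248,217,.005),("tail",292,592,.005),("slf",290,409,.026),("slr",291,553,.026),("jL",247,300,.005),("jR",328,300,.005)]:
    P[n]=onplane(z,160+u/3,v/3,h);print(n,P[n].round(4),cast(z,160+u/3,v/3).round(4))
mid=(P["jL"]+P["jR"])/2;d=mid-P["tail"];print("jaw gap",np.linalg.norm(P["jL"]-P["jR"]),"yaw",np.degrees(np.arctan2(d[1],d[0])))
e=d[:2]/np.linalg.norm(d[:2]);n=np.array([-e[1],e[0]])
o=mid[:2]
for k in P: q=P[k][:2]-P["tail"][:2];print(k,(q@e*1000-63).round(1),(q@n*1000).round(1))
print("grip",P["tail"][:2]+e*.049)
E
```

```text
pivot [ 0.5835 -0.3445  0.008 ] [ 0.5834 -0.3444  0.0112]
nosetip [ 0.6004 -0.318   0.005 ] [ 0.6001 -0.3181  0.0083]
tail [ 0.4527 -0.2975  0.005 ] [ 0.4517 -0.2973  0.002 ]
slf [ 0.5303 -0.3165  0.026 ] [ 0.5286 -0.316   0.0117]
slr [ 0.4757 -0.303   0.026 ] [ 0.476  -0.3031  0.0271]
jL [ 0.5719 -0.3099  0.005 ] [ 0.5719 -0.3103  0.0114]
jR [ 0.5644 -0.34    0.005 ] [ 0.5645 -0.3399  0.0104]
jaw gap 0.0310659264751868 yaw -13.370411134121378
pivot 75.1 -15.5
nosetip 85.4 14.3
tail -63.0 0.0
slf 16.9 -0.5
slr -39.4 -0.0
jL 55.9 15.5
jR 55.4 -15.5
grip [ 0.50038719 -0.30886558]
```

```bash
python3 go.py .503 -.3098 .013 -103.8
```

```text
t 5.1 pos [ 0.4889 -0.3074  0.1983] a -103.84 tilt [-0.0064  0.0031 -1.    ] F [0.75 0.38 0.77] open 0.0501 -> [-0.07 -1.55 18.52] -0.001
```

>>> play_rows(
  increments=[
    [[-0.05,-1.55,4.5,0],[-0.05,-1.55,9,0],[-0.05,-1.55,13,0],[-0.05,-1.55,14.5,0],[-0.05,-1.55,14.5,0]],
  ],
)

```text
t: 5.6
tool_pos: [0.5011, -0.3085, 0.05]
orientation: [1.937, -2.467, -0.02]
force: [-0.9, -0.2, -0.2]
opening: 0.0503
```

```bash
python3 go.py .503 -.3098 .013 -103.8
```

```text
t 5.6 pos [ 0.5011 -0.3085  0.05  ] a -103.72 tilt [-0.0115  0.0069 -0.9999] F [-0.94 -0.18 -0.17] open 0.0503 -> [ 0.1  -0.27  3.7 ] 0.001
```

>>> play_rows(
  increments=[
    [[0.1,-0.27,1.5,0],[0.1,-0.27,3.0,0],[0.1,-0.27,3.6,0],[0.1,-0.27,3.7,0],[0.1,-0.27,3.7,0]],
  ],
)

```text
t: 6.1
tool_pos: [0.5032, -0.3099, 0.0133]
orientation: [1.937, -2.467, -0.019]
force: [-0.3, -0.4, -0.5]
opening: 0.0499
```

```bash
python3 go.py .503 -.3098 .013 -103.8
```

```text
t 6.1 pos [ 0.5032 -0.3099  0.0133] a -103.71 tilt [-0.0112  0.0067 -0.9999] F [-0.34 -0.44 -0.51] open 0.0499 -> [-0.01  0.02  0.03] 0.002
```

>>> play_rows(
  increments=[
    [[0,0,0,0],[0,0,0,0],[0,0,0,0],[0,0,0,0],[0,0,0,0]],
  ],
  jaw=1,
  squeeze=35,
)

```text
t: 6.6
tool_pos: [0.5033, -0.3099, 0.0134]
orientation: [1.938, -2.467, -0.019]
force: [-0.4, -0.9, 0.7]
opening: 0.0157
```

```bash
python3 go.py .503 -.3098 .013 -103.8
```

```text
t 6.6 pos [ 0.5033 -0.3099  0.0134] a -103.71 tilt [-0.0111  0.0067 -0.9999] F [-0.38 -0.86  0.7 ] open 0.0157 -> [-0.01  0.03  0.04] 0.002
```

>>> play_rows(
  increments=[
    [[0,0,-2,0],[0,0,-5,0],[0,0,-9,0],[0,0,-13,0],[0,0,-15,0]],
  ],
)

```text
t: 7.1
tool_pos: [0.5063, -0.3119, 0.1677]
orientation: [1.938, -2.468, -0.011]
force: [-0.1, -0.1, -0.4]
opening: 0.0157
```

>>> play_rows(
  increments=[
    [[0,0,-1,0],[0,0,-2,0],[0,0,-2,0]],
  ],
)

```text
t: 7.4
tool_pos: [0.5066, -0.3121, 0.1883]
orientation: [1.939, -2.468, -0.01]
force: [-0.4, -0.7, -1.0]
opening: 0.0159
```

```bash
python3 - <<'E'
from h import *
snapcam("wrist","w4")
crop("w4",160,100,360,300,3,"pics/a7.png")
E
python3 go.py .52 .14 .19 -84.5
```

```text
t 7.45 pos [ 0.5062 -0.3118  0.187 ] a -103.7 tilt [-0.0077  0.0042 -1.    ] F [ 0.51 -1.33 -1.59] open 0.0156 -> [-44.22   9.36  -0.12] -0.335
```

View pics/a7.png

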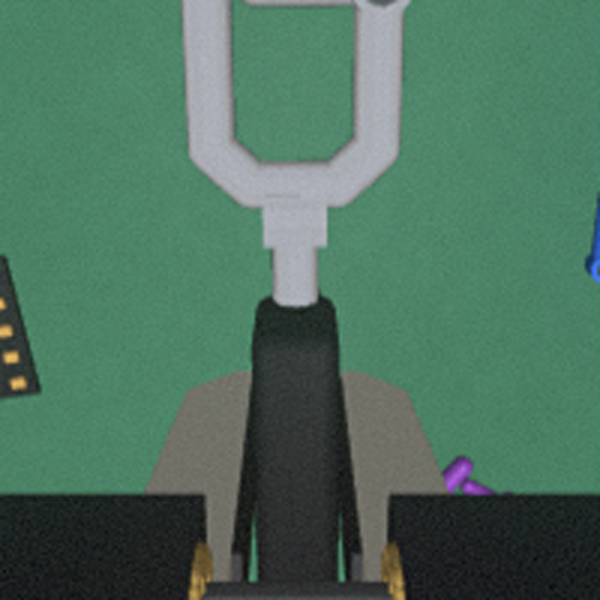

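```bash
python3 go.py .5045 .156 .187 -84.45
```

```text
t 7.45 pos [ 0.5062 -0.3118  0.187 ] a -103.7 tilt [-0.0077  0.0042 -1.    ] F [ 0.51 -1.33 -1.59] open 0.0156 -> [-45.41  11.25   0.2 ] -0.336
```

>>> play_rows(
  increments=[
    [[-1.5,0.4,0,0],[-5,1.2,0,-0.03],[-9,2.2,0,-0.06],[-13,3.2,0,-0.1],[-17,4.2,0,-0.14]],
  ],
)

```text
t: 7.95
tool_pos: [0.5042, -0.134, 0.1858]
orientation: [2.107, -2.324, -0.018]
force: [1.7, 0.0, -1.1]
opening: 0.0156
```

```bash
python3 go.py .5045 .156 .187 -84.45
```

```text
t 7.95 pos [ 0.5042 -0.134   0.1858] a -95.61 tilt [-0.0105  0.0056 -0.9999] F [ 1.66  0.04 -1.09] open 0.0156 -> [-28.87   2.81   0.05] -0.195
```

>>> play_rows(
  increments=[
    [[-4,0.4,0,-0.04],[-8,0.8,0,-0.08],[-12,1.2,0,-0.12],[-16,1.6,0,-0.16],[-20,2.0,0,-0.195]],
  ],
)

```text
t: 8.45
tool_pos: [0.5021, 0.0693, 0.1853]
orientation: [2.325, -2.106, -0.022]
force: [0.4, -0.3, -1.5]
opening: 0.0158
```

```bash
python3 go.py .5045 .156 .187 -84.45
```

```text
t 8.45 pos [0.5021 0.0693 0.1853] a -84.33 tilt [-0.0132  0.0058 -0.9999] F [ 0.38 -0.27 -1.52] open 0.0158 -> [-8.6  -1.09 -0.13] 0.002
```

>>> play_rows(
  increments=[
    [[-3.5,-0.5,0,0.002],[-6.5,-0.8,0,0.002],[-8.2,-1.1,0,0.002],[-8.6,-1.1,0,0.002],[-8.6,-1.1,0,0.002]],
  ],
)

```text
t: 8.95
tool_pos: [0.5033, 0.1565, 0.1845]
orientation: [2.323, -2.105, -0.023]
force: [0.5, -0.0, -1.4]
opening: 0.0156
```

```bash
python3 - <<'E'
from h import *
snapcam("wrist","w5")
E
python3 go.py .5045 .156 .1 -84.45
```

```text
t 9.0 pos [0.5037 0.1557 0.1848] a -84.41 tilt [-0.0149  0.0051 -0.9999] F [ 0.19 -0.74 -1.61] open 0.0157 -> [ 0.04 -0.21  8.47] 0.001
```

View pics/w5.png

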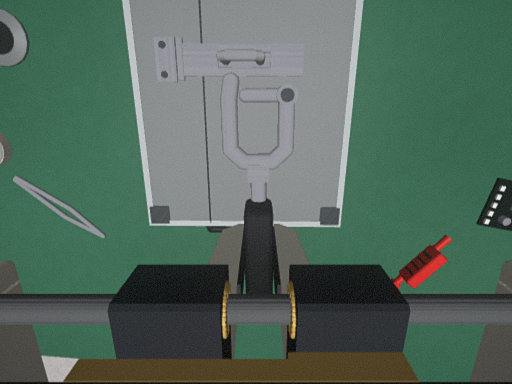

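>>> play_rows(
  increments=[
    [[0.0,-0.2,3,0],[0.0,-0.2,6,0],[0.0,-0.2,8.5,0],[0,-0.2,9.7,0],[0,-0.2,9.7,0]],
  ],
)

```text
t: 9.5
tool_pos: [0.5026, 0.1552, 0.0857]
orientation: [2.319, -2.105, -0.026]
force: [-0.6, 0.1, -1.2]
opening: 0.0154
```

```bash
python3 - <<'E'
from h import *
snapcam("wrist","w6")
crop("w6",160,0,360,200,3,"pics/a8.png")
E
python3 go.py .5045 .156 .0814 -84.45
```

```text
t 9.55 pos [0.5038 0.1556 0.0875] a -84.47 tilt [-0.0163  0.0048 -0.9999] F [ 0.06 -0.16 -1.14] open 0.0162 -> [-0.03 -0.08  0.61] -0.0
```

View pics/a8.png

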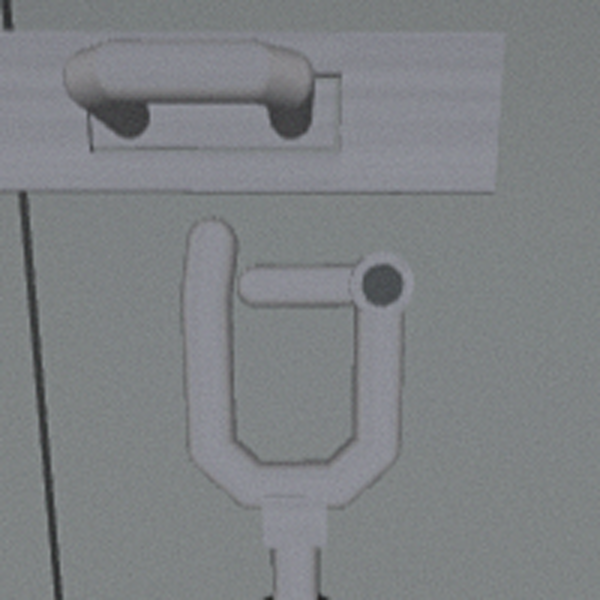

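```bash
cat > m.py <<'E'
from h import *
from plant import read_state
E
python3 - <<'E'
from h import *
z=load("w6")
f=lambda u,v:(160+u/3,v/3)
for n,u,v in [("jL",210,380),("jR",380,380),("jLf",212,270),("piv",382,285),("gatetip",255,285),("bar",190,72)]:
    print(n,cast(z,*f(u,v)).round(4))
h=.078
P={n:onplane(z,*f(u,v),h) for n,u,v in [("jL",210,380),("jR",380,380),("piv",382,285),("nose",212,217),("bot",295,462),("gate",300,285),("neck",295,520)]}
for k in P:print(k,P[k].round(4))
e=np.array([.9953,.0967]);n=np.array([-.0967,.9953])
c=[onplane(z,*f(u,v),.096) for u,v in [(64,75),(313,80)]]
print("bar ends",[x.round(4) for x in c],(c[0]+c[1])/2,np.linalg.norm(c[0]-c[1]), np.degrees(np.arctan2(*(c[0]-c[1])[1::-1])))
c=[onplane(z,*f(u,v),.096) for u,v in [(190,40),(190,103)]];print(c,(c[0]+c[1])/2)
L=np.array([.6178,.1689])
for k in P: q=P[k][:2]-L;print(k,(q@e*1000).round(1),(q@n*1000).round(1))
d=P["jL"]-P["jR"];print("hook yaw",np.degrees(np.arctan2(d[1],d[0]))-90,np.linalg.norm(d))
E
```

```text
jL [0.5701 0.1761 0.0824]
jR [0.5729 0.1457 0.0816]
jLf [0.5887 0.1769 0.0827]
piv [0.5891 0.1476 0.0837]
gatetip [0.587  0.1695 0.0801]
bar [0.6149 0.1799 0.1011]
jL [0.5696 0.1765 0.078 ]
jR [0.5726 0.1454 0.078 ]
piv [0.5891 0.1471 0.078 ]
nose [0.5974 0.1779 0.078 ]
bot [0.5559 0.1595 0.078 ]
gate [0.5877 0.1616 0.078 ]
neck [0.5446 0.1584 0.078 ]
bar ends [array([0.6138, 0.1991, 0.096 ]), array([0.6166, 0.1625, 0.096 ])] [0.61516919 0.1807903  0.096     ] 0.03669251770433507 94.39706851370853
[array([0.62002954, 0.18085032, 0.096     ]), array([0.61183148, 0.1803802 , 0.096     ])] [0.61593051 0.18061526 0.096     ]
jL -47.2 12.2
jR -47.3 -19.0
piv -30.7 -18.9
nose -19.4 10.9
bot -62.5 -3.4
gate -30.7 -4.3
neck -73.8 -3.4
hook yaw 5.508370854088298 0.03120583422520208
```

```bash
python3 - <<'E'
from h import *
z=load("w6")
f=lambda u,v:(160+u/3,v/3)
for u,v,h in [(292,135,.064),(128,135,.064),(292,110,.078),(128,110,.078)]:
    print(cast(z,*f(u,v)).round(4),onplane(z,*f(u,v),h).round(4))
crop("w6",175,0,275,75,8,"pics/a9.png")
E
```

```text
[0.6131 0.1655 0.0668] [0.6135 0.1656 0.064 ]
[0.6104 0.1952 0.0657] [0.6106 0.1956 0.064 ]
[0.6134 0.1654 0.0896] [0.6153 0.1656 0.078 ]
[0.6125 0.1927 0.0794] [0.6127 0.193  0.078 ]
```

View pics/a9.png

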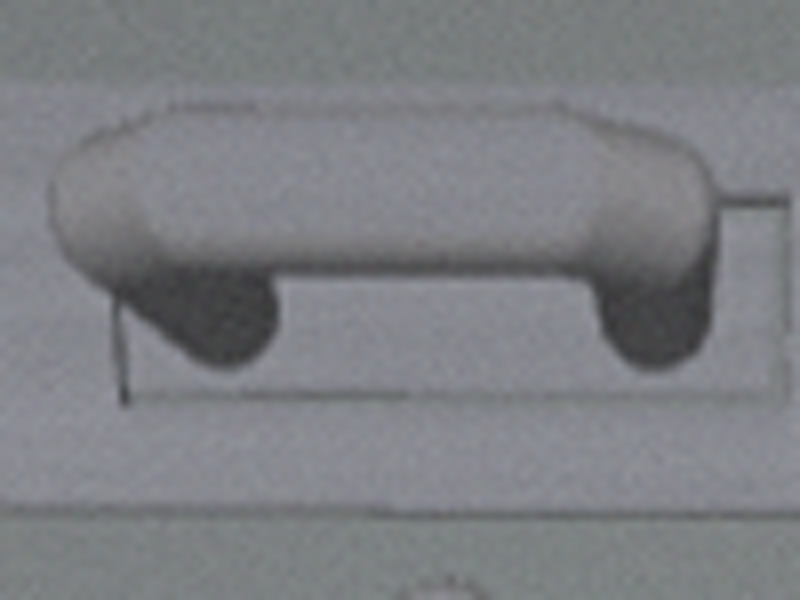

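>>> play_rows(
  increments=[
    [[0.12,0,0.3,0],[0.15,-0.4,0.55,0],[0.15,-0.9,0.53,0],[0.15,-1.4,0.53,0],[0.15,-1.4,0.53,0]],
  ],
)

```text
t: 10.05
tool_pos: [0.519, 0.1556, 0.0825]
orientation: [2.321, -2.107, -0.023]
force: [-0.3, -0.8, -1.3]
opening: 0.0159
```

```bash
python3 - <<'E'
from h import *
snapcam("wrist","w7")
crop("w7",160,0,360,200,3,"pics/a10.png")
E
python3 go.py .5045 .156 .0814 -84.45
```

```text
t 10.1 pos [0.5185 0.1556 0.0823] a -84.47 tilt [-0.0156  0.0049 -0.9999] F [ 0.04  0.02 -1.46] open 0.0158 -> [-0.17  1.39  0.11] -0.0
```

View pics/a10.png

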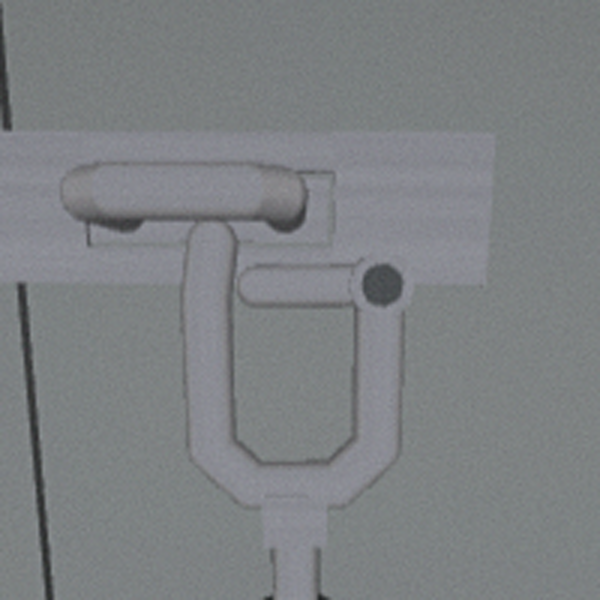

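>>> play_rows(
  increments=[
    [[0,-0.3,0,0],[0,-0.6,0,0],[0,-0.9,-0.01,0],[0,-1.2,-0.02,0],[0,-1.5,-0.02,0]],
  ],
)

```text
t: 10.6
tool_pos: [0.5332, 0.1571, 0.082]
orientation: [2.32, -2.106, -0.024]
force: [-3.4, -0.2, -1.2]
opening: 0.0157
```

```bash
python3 go.py .5045 .156 .0814 -84.45
```

```text
t 10.6 pos [0.5332 0.1571 0.082 ] a -84.46 tilt [-0.0167  0.0048 -0.9998] F [-3.37 -0.16 -1.19] open 0.0157 -> [-0.17  2.87  0.11] -0.0
```

>>> play_rows(
  increments=[
    [[0,-0.3,0,0],[0,-0.6,0,0],[0,-0.9,-0.01,0],[0,-1.1,-0.02,0],[0,-1.1,-0.02,0]],
  ],
)

```text
t: 11.1
tool_pos: [0.5441, 0.158, 0.0819]
orientation: [2.32, -2.106, -0.025]
force: [-4.4, -1.7, -0.1]
opening: 0.0157
```

```bash
python3 - <<'E'
from h import *
snapcam("wrist","w8")
crop("w8",160,0,360,200,3,"pics/a11.png")
E
python3 go.py .5045 .156 .0814 -84.45
```

```text
t 11.15 pos [0.544  0.158  0.0818] a -84.46 tilt [-0.0172  0.0046 -0.9998] F [-3.77 -0.3  -1.32] open 0.0158 -> [-0.18  3.95  0.11] -0.0
```

View pics/a11.png

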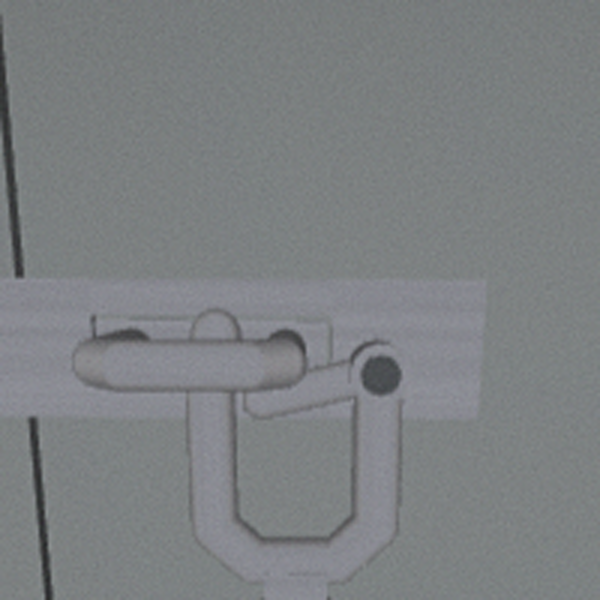

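>>> play_rows(
  increments=[
    [[0,-0.3,0,0],[0,-0.6,0,0],[0,-0.9,-0.01,0],[0,-1.2,-0.02,0],[0,-1.4,-0.02,0]],
  ],
)

```text
t: 11.65
tool_pos: [0.5572, 0.159, 0.0812]
orientation: [2.319, -2.105, -0.026]
force: [-5.3, -2.2, -1.2]
opening: 0.016
```

```bash
python3 - <<'E'
from h import *
snapcam("wrist","w9")
crop("w9",160,50,360,250,3,"pics/a12.png")
E
python3 go.py .5045 .156 .0814 -84.45
```

```text
t 11.7 pos [0.5577 0.159  0.0813] a -84.48 tilt [-0.0183  0.0038 -0.9998] F [-4.09 -3.2  -1.19] open 0.0157 -> [-0.22  5.32  0.08] -0.0
```

View pics/a12.png

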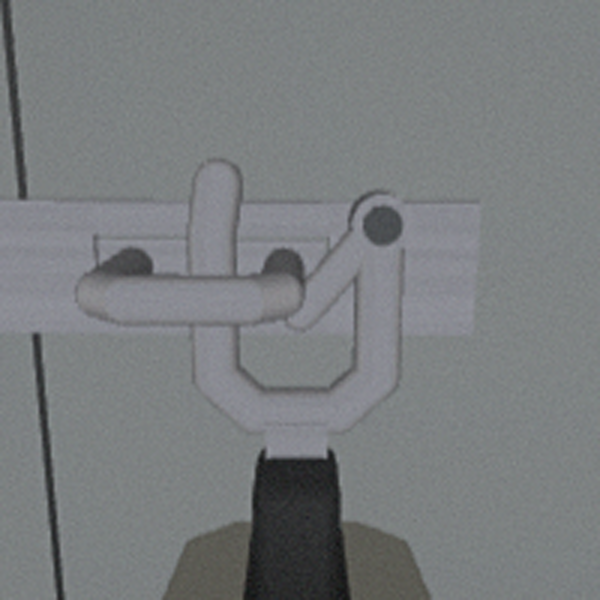

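>>> play_rows(
  increments=[
    [[0,-0.2,0,0],[0,-0.4,0,0],[0,-0.6,-0.01,0],[0,-0.8,-0.01,0],[0,-0.8,-0.01,0]],
  ],
)

```text
t: 12.2
tool_pos: [0.5667, 0.1591, 0.0815]
orientation: [2.319, -2.106, -0.022]
force: [1.0, -5.6, -2.7]
opening: 0.0158
```

```bash
python3 - <<'E'
from h import *
snapcam("wrist","w10")
crop("w10",160,50,360,250,3,"pics/a13.png")
E
python3 go.py .5045 .156 .0814 -84.45
```

```text
t 12.25 pos [0.5668 0.159  0.0816] a -84.51 tilt [-0.0161  0.003  -0.9999] F [ 1.84 -6.45 -2.02] open 0.0155 -> [-0.3   6.23  0.12] -0.001
```

View pics/a13.png

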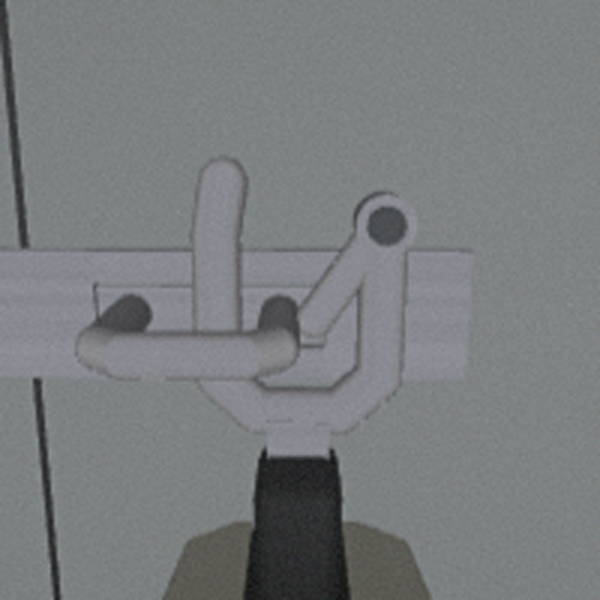

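>>> play_rows(
  increments=[
    [[0,-0.15,0,0],[0,-0.3,0,0],[0,-0.4,0,0]],
  ],
)

```text
t: 12.55
tool_pos: [0.5715, 0.16, 0.082]
orientation: [2.32, -2.107, -0.021]
force: [0.2, -0.0, -0.7]
opening: 0.0157
```

```bash
python3 - <<'E'
from h import *
snapcam("wrist","w11")
crop("w11",160,50,360,250,3,"pics/a14.png")
E
python3 go.py .5045 .156 .0814 -84.45
```

```text
t 12.6 pos [0.5714 0.1599 0.0819] a -84.49 tilt [-0.0149  0.0037 -0.9999] F [-0.07 -0.56 -1.48] open 0.0156 -> [-0.25  6.7   0.15] -0.001
```

View pics/a14.png

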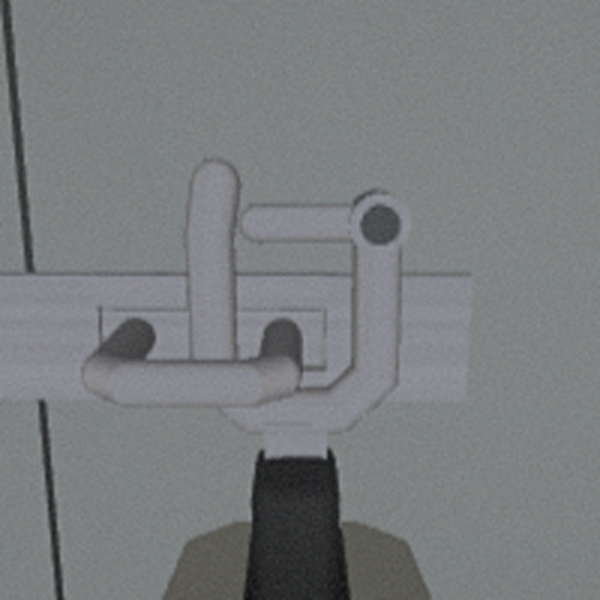

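>>> play_rows(
  increments=[
    [[0,0.7,0,0],[0,1.5,0.02,0],[0,2.3,0.03,0],[0,3.1,0.05,0],[0,3.7,0.06,0]],
  ],
)

```text
t: 13.1
tool_pos: [0.5341, 0.1564, 0.0821]
orientation: [2.321, -2.108, -0.02]
force: [2.1, 0.7, -2.1]
opening: 0.0159
```

```bash
python3 - <<'E'
from h import *
snapcam("wrist","w12")
crop("w12",160,0,360,200,3,"pics/a15.png")
E
python3 go.py .5045 .156 .0814 -84.45
```

```text
t 13.15 pos [0.5334 0.1563 0.082 ] a -84.48 tilt [-0.0149  0.0038 -0.9999] F [ 1.26 -0.01 -1.12] open 0.0161 -> [-0.24  2.88  0.1 ] -0.001
```

View pics/a15.png

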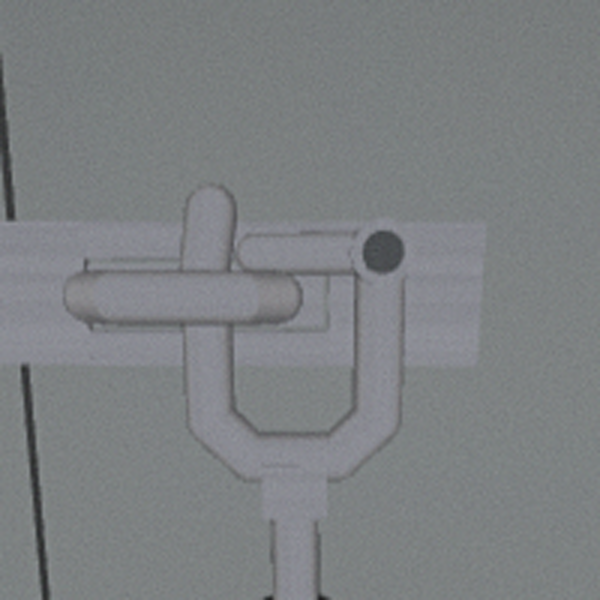

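>>> play_rows(
  increments=[
    [[0,0.15,0,0],[0,0.3,0,0],[0,0.45,0.01,0],[0,0.5,0.01,0]],
  ],
)

```text
t: 13.55
tool_pos: [0.5285, 0.1559, 0.082]
orientation: [2.321, -2.107, -0.021]
force: [3.6, 0.1, -1.5]
opening: 0.0154
```

>>> play_rows(
  increments=[
    [[0,0.1,0,0],[0,0.1,0,0]],
  ],
)

```text
t: 13.75
tool_pos: [0.5276, 0.1558, 0.082]
orientation: [2.321, -2.107, -0.021]
force: [3.8, -0.6, -0.9]
opening: 0.0159
```

>>> play_rows(
  increments=[
    [[0,0.1,0,0],[0,0.1,0,0]],
  ],
)

```text
t: 13.95
tool_pos: [0.5266, 0.1557, 0.0821]
orientation: [2.321, -2.107, -0.021]
force: [3.2, 0.9, -1.1]
opening: 0.0158
```

>>> play_rows(
  increments=[
    [[0,0.1,0,0],[0,0.1,0,0]],
  ],
)

```text
t: 14.15
tool_pos: [0.5263, 0.1557, 0.0824]
orientation: [2.322, -2.108, -0.019]
force: [5.8, 0.6, -3.0]
opening: 0.0155
```

>>> play_rows(
  increments=[
    [[0,0.1,0,0],[0,0.1,0,0],[0,0.1,0,0]],
  ],
)

```text
t: 14.45
tool_pos: [0.5262, 0.1556, 0.0827]
orientation: [2.323, -2.11, -0.017]
force: [7.2, 0.2, -3.6]
opening: 0.0159
```

>>> play_rows(
  increments=[
    [[0,0.1,0,0],[0,0.1,0,0],[0,0.1,0,0],[0,0.1,0,0],[0,0.1,0,0]],
  ],
)

```text
t: 14.95
tool_pos: [0.5261, 0.1557, 0.0829]
orientation: [2.324, -2.111, -0.015]
force: [8.4, 1.3, -5.4]
opening: 0.0158
```

>>> play_rows(
  increments=[
    [[0,0.1,0,0],[0,0.1,0,0],[0,0.1,0,0],[0,0.1,0,0],[0,0.1,0,0]],
  ],
)

```text
t: 15.45
tool_pos: [0.5261, 0.1558, 0.083]
orientation: [2.325, -2.112, -0.013]
force: [8.5, 2.3, -4.6]
opening: 0.0156
```

```bash
python3 - <<'E'
from h import *
snapcam("wrist","w13")
crop("w13",160,0,360,200,3,"pics/a16.png")
E
python3 go.py .5045 .156 .0814 -84.45
```

```text
t 15.5 pos [0.5261 0.1557 0.083 ] a -84.5 tilt [-0.0068  0.0052 -1.    ] F [ 8.12  1.25 -4.88] open 0.0159 -> [-0.23  2.14  0.18] -0.001
```

View pics/a16.png

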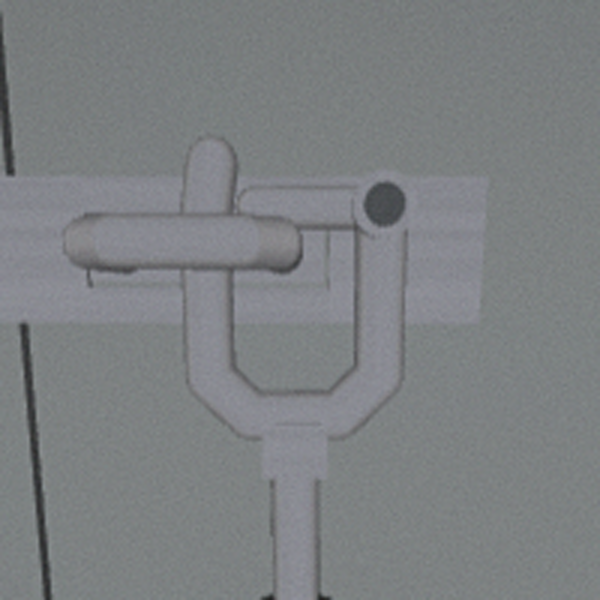

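>>> play_rows(
  increments=[
    [[0,-0.3,0,0],[0,-0.7,0.1,0],[0,-1.0,0.3,0],[0,-1.0,0.5,0],[0,-1.0,0.5,0]],
  ],
)

```text
t: 16.0
tool_pos: [0.5354, 0.1566, 0.0772]
orientation: [2.324, -2.111, -0.015]
force: [-0.0, -0.2, -1.8]
opening: 0.0156
```

```bash
python3 go.py .5045 .156 .0764 -84.45
```

```text
t 16.0 pos [0.5354 0.1566 0.0772] a -84.5 tilt [-0.0083  0.005  -1.    ] F [-0.04 -0.21 -1.76] open 0.0156 -> [-0.23  3.08  0.1 ] -0.001
```

>>> play_rows(
  increments=[
    [[0,0,0.1,0],[0,0,0.1,0]],
  ],
)

```text
t: 16.2
tool_pos: [0.5354, 0.1566, 0.0762]
orientation: [2.324, -2.111, -0.015]
force: [0.4, -0.0, -0.3]
opening: 0.016
```

>>> play_rows(
  increments=[
    [[0,0,0.1,0],[0,0,0.1,0]],
  ],
)

```text
t: 16.4
tool_pos: [0.5355, 0.1567, 0.0755]
orientation: [2.325, -2.111, -0.014]
force: [0.0, 0.2, 1.9]
opening: 0.0161
```

>>> play_rows(
  increments=[
    [[0,0,0,0],[0,0,0,0],[0,0,0,0],[0,0,0,0]],
  ],
  jaw=4.5,
  squeeze=10,
)

```text
t: 16.8
tool_pos: [0.5355, 0.1567, 0.0754]
orientation: [2.324, -2.111, -0.014]
force: [0.3, 0.4, 0.7]
opening: 0.0424
```

>>> play_rows(
  increments=[
    [[0,0,-1,0],[0,0,-4,0],[0,0,-8,0],[0,0,-12,0],[0,0,-12,0]],
  ],
)

```text
t: 17.3
tool_pos: [0.5403, 0.1569, 0.2038]
orientation: [-2.32, 2.107, 0.003]
force: [1.6, 0.3, 0.4]
opening: 0.0446
```

```bash
python3 - <<'E'
from h import *
snapcam("wrist","w14")
snapcam("scene","s14")
crop("s14",200,180,380,315,4,"pics/a17.png")
E
python3 go.py .5045 .156 .0764 -84.45
```

```text
t 17.4 pos [0.5375 0.1563 0.1976] a -84.5 tilt [-0.0041  0.0057 -1.    ] F [-0.76 -0.03 -0.74] open 0.0453 -> [-0.21  3.25 12.13] -0.001
```

View pics/w14.png

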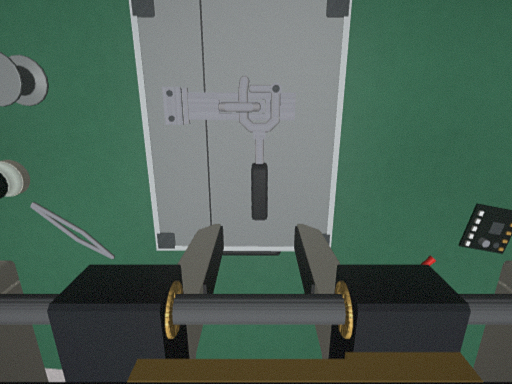

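View pics/s14.png

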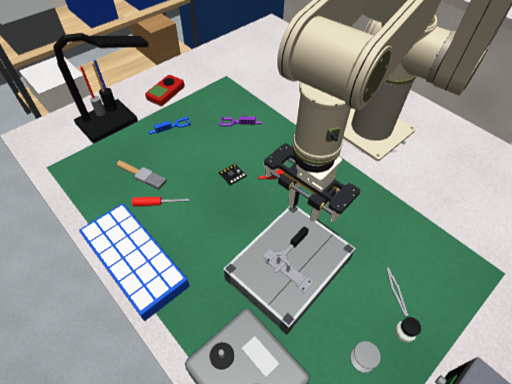

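```bash
python3 - <<'E'
from h import *
crop("w14",150,60,320,230,4,"pics/a18.png")
z=load("w14")
for n,u,v in [("pivot",276,88),("nose",243,85),("neck",260,150),("slf",260,170),("slr",259,215),("haspend",289,105),("hasp",205,105)]:print(n,cast(z,u,v).round(4))
E
```

```text
pivot [0.6352 0.1494 0.0756]
nose [0.635  0.1802 0.074 ]
neck [0.5754 0.1585 0.0707]
slf [0.5588 0.1569 0.0873]
slr [0.5125 0.1534 0.088 ]
haspend [0.6212 0.1344 0.0648]
hasp [0.6134 0.2165 0.0642]
```

View pics/a18.png

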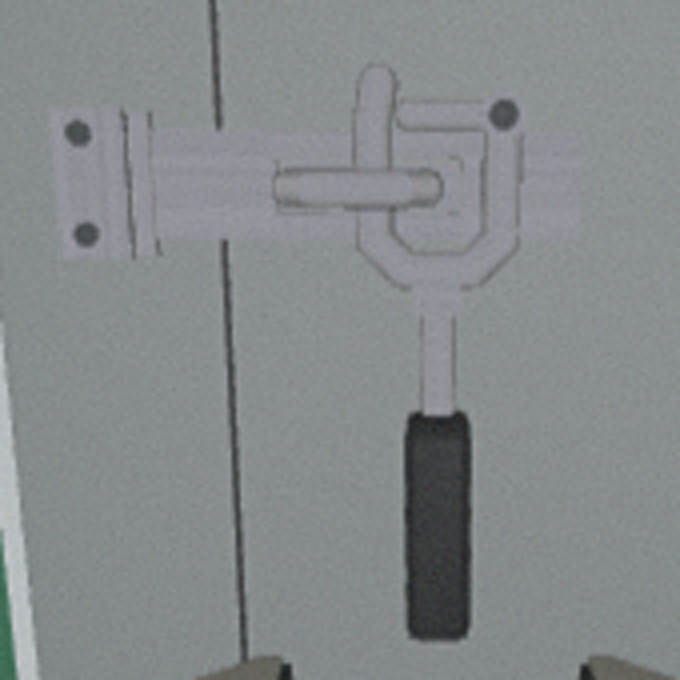

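The gate is shut behind the leg, the hasp is flat, the hook lies on it, and the arm is clear.

```bash
python3 -c "
from plant import *
print(close_job())"
```

```text
the job is handed in; nothing more can be done
None
```

The job is done and handed in at about 17.4 s: the hook is caught on the staple's right-hand (-y) leg and lies flat on the closed hasp.

- **Hasp:** I pressed the strap down with the closed fingertips. It stopped at the 63 mm height expected for flat, with about 6 N on the tool, and it still read flat in the last view.
- **Hook onto the leg:** I gripped it by the sleeve and pushed it onto the leg. The gate swung open and then snapped shut behind the leg. The highest readings were about 5 N along the push and 6.5 N sideways. I read force only after each move, so these are sampled values, not continuous ones.
- **Tug:** I pulled back until the sleeve's slack ran out. At the end of each move the pull read 5.8, 7.2, 8.4 and 8.5 N, over about 1.3 s. The gate stayed shut.
- **Release:** I lowered the hook until it touched the hasp, opened the fingers and raised the arm clear.
- **Last pictures:** The gate is shut with the leg inside the U, and the hook is lying on the flat hasp. By eye, the bystanders look unmoved; I did not measure them.

Two things did not agree perfectly. Two wrist views put the staple about 3 mm apart, so I lined up the hook from a single picture showing both. The tool also picked up a tilt of about 1°, which caused no trouble.

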